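# Nip a charango heel block in the cam clamp

## Task

Stand the dark mahogany heel block in the empty bay of the clamp board, long side along the cork-faced leaf, and let it go. Then swing the wooden cam lever round until the cam has taken up the gap and the springy cork-faced leaf has given about 3 mm (half as much either way will do), and leave it clamped like that. Do not overrun: the leaf must never be driven back more than 6 mm, even for a moment; and leave the other things on the bench where they are.

Things in the scene. Friction and masses are not known exactly. Their poses are not given: they have to be found in the camera images.
- heel_block: the work piece: dark mahogany block, 60 mm long (own x) x 42 wide (own y) x 62 high, 0.08 to 0.15 kg, with a 12 mm wide, 18 mm deep mortise slot running the full height of its -x end. Origin: centre of its underside. It starts upright on the left or the right front part of the clamp board. Either end may face the robot when it is in the bay.
- clamp_board: fixed eucalyptus board on the bench, 240 mm (own x, from -125 to +115) x 440 (own y) x 25 thick, turned up to 13 degrees; origin: middle of its underside; +x points away from the robot. On it, in mm in its frame: cam pivot at (-10, -50); a fence with a sprung leaf on the +y side of the cam, the bay between them; an end peg 18 thick, 22 high at (-51, 4), just robot-side of the bay.
- bay (a point): point on the board's top surface in the middle of the bay, where the centre of the heel block's underside belongs, 26 mm from the cork face towards the cam; axes as the board's. With the lever open the bay is 50 to 56 mm wide from cam to cork face. Fence and cam are low (fence 30, its wing nuts 41, leaf 26, cam 21, its bolt head 28 mm high), so the block can be held above them by its two wide faces.
- leaf_face (a point): centre of the leaf's cork face, 14 mm above the board's top; axes as the board's. The face is 90 mm long in x, from 2 to 26 mm above the board, and looks to -y. It moves with the leaf. The fence behind it is locked at a different place in every episode.
- leaf (a joint): how far the leaf is pushed back (m), towards the board's +y: 0 free, 0.008 kerf shut (the kerf is the 8 mm saw gap behind the leaf). It springs back with 4 N per mm. Wanted at the end: about 0.003.
- cam (a joint): lever angle (rad), grows anticlockwise from above, 0 to 1.92; starts at 0 to 0.15 (open). At 0.873 the lever points along board +x; below that to the right of it. Stays where left (0.12 N m). The cam reaches 34 + 12 sin(angle - 0.873) mm from the pivot towards the leaf (board +y); the leaf starts to give when reach + 42 mm equals the y distance in the board frame from pivot to free cork face.
- cam_pivot (a point): the lever's pivot axis (vertical) at the board's top surface; axes turn with the lever, x along the handle. The cam is a disc of 34 mm radius, its centre 12 mm from the pivot towards the grip, 18 mm thick, one piece with the handle.
- cam_knob (a point): middle of the lever's upright turned grip: 18 mm thick, round, from 21 to 73 mm above the board's top, this point 48 mm above it and 100 mm from the pivot. The handle under it is 24 mm wide, its top 21 mm above the board. Turning it takes about 1 N at the grip while free and 3 to 6 N once the leaf gives.
- rail (a point): middle of the underside of the wooden tool rail that runs along board y above the lever's end: 205 mm above the board's top, 22 mm deep in x (board x 60 to 82), 26 thick, on posts at board y +-205 mm. So the lever's grip is reached with the tool leaning 30 to 40 degrees, tips pointing to board +x under the rail. Three gouges stick in it at y 100 to 166, blades hanging 60 mm, handles rising 85 mm.
- cork_block: cork sanding block, plain slab 90 x 50 x 32 mm, lying on the clamp board; origin: centre of underside. A bystander.
- tail_block: small pale spruce tail block, 16 x 44 x 38 mm high, on the clamp board; origin: centre of underside. A bystander.
- rosette: flat jacaranda ring, 92 mm across, 64 mm hole, 4 mm thick, on the bench; origin: centre of underside. A bystander.
- scraper: blued steel cabinet scraper, flat plate 60 x 125 x 2 mm, on the bench; origin: centre of underside. A bystander.
- pin_pot: squat terracotta pot of brass bridge pins, 92 mm across, about 65 mm high with the pins, on the bench; origin: centre of underside. A bystander.
- mallet: hammer lying on the bench, handle towards its own -x. A bystander.
- glue_brush: glue brush lying on the bench. A bystander.
Not all that is in view belongs to the job. What is meant by the heel_block is not red, and is the larger of those in its own colour.

How it is judged:
By the outcome, as a careful person would: the job done as asked, in the order asked, and still so for the second after the job is handed in, with the robot touching nothing.
It also fails if it takes over 58 s, if anything falls off the work surface, if the arm or the gripper's body presses on something with over 40 N, if the wrist force passes 120 N, or if a joint passes its speed limit or range.

## Robot

A 7-joint arm with a two-finger parallel gripper is mounted at the origin on the work surface. World frame = base frame: x ahead of the robot, y to its left, z up, the work surface at z = 0. Lengths are in m, angles in rad, forces in N, time in s.
With the tool pointing down it reaches from about 0.425 to 1.025 m from the base axis. Payload 3.6 kg.
Tool frame: the origin (TCP) lies between the finger pads; the fingertips stand 22 mm ahead of it and the grasp point (between the pads) lies 3 mm ahead of it; z points along the fingers, y is the line along which they close (so a half turn about z gives the same grasp; the last joint's range is limited). The gripper opens to 85 mm and grips with 20 to 120 N. Pads are 22 mm wide; open, the fingers measure 114 mm over their backs; the gripper's body (76 mm by 85 mm) begins 54 mm behind the grasp point. The pads swing forward as they close: fully open they stand 13 mm farther back than shut.
Start: joints at [1.018, 0.591, 0.048, 1.609, -0.033, 0.943, -0.034], TCP at [0.322, -0.65, 0.253] pointing down, gripper open.
Joint ranges: [-2.69, 2.69], [-0.47, 2.24], [-1.27, 1.36], [0.19, 2.51], [-1.53, 4.68], [0.08, 2.07], [-3.09, 3.09]. Speed limits (rad/s): [2.57, 2.57, 3.14, 3.14, 3.14, 3.14, 3.14].

## Interface

Orientations are given as [roll, pitch, yaw] about the fixed x, y, z axes, in that order (R = Rz(yaw) Ry(pitch) Rx(roll)).
In Python, from rig import get_state, camera, calibration, finish_job gives the robot as it stands.
- The arm moves only by the tool send_rows, never from a script. Its argument "deltas" is a list of rows, each an object of numbers: "x", "y", "z": the shift along the tool's x, y, z scaled (see below); "yaw": the turn about the tool's z scaled (see below); "claw": the finger opening in mm, from 0 to 85.4. In form: [{"x": .., "y": .., "z": .., "yaw": .., "claw": ..}, ...]. A call has 1 to 12 rows; each row is the pose to reach, as a shift and turn from the pose commanded when the call began, along the tool's axes at that moment, turning the shorter way round; what a row does not reach only later rows make up. The controller multiplies each number of a shift by 500 mm and each number of a turn by pi rad. A row lasts 1/12 s, in which the tool goes at most 41.7 mm and 7.16 degrees, less where a joint would pass 70% of its speed; a pose out of reach is approached as far as the arm can. A call with a number of a shift or a turn outside -1 to 1 is refused whole. A call with a gripper value outside its range is refused whole. The fingers move at their own pace and stop on an object; "grip_force" is the grip in N (left out, the last holds). Time passes only in rows, so rows that repeat a pose let the fingers close. It gives the time, the measured TCP pose, the force, the opening and the grip force at its end, in the units of the state.
- get_state(): the state, without advancing time (a new reading comes with each control period).
- camera(name): name is "scene" or "top"; returns the picture (384x512x3 uint8, blue, green, red); there is no depth.
- calibration(name): a dict with "fovy" (degrees; the focal length in pixels is half the picture's height over the tangent of half this angle, whatever the lens; pixels are square), "cx", "cy" (the principal point, pixels), "extrinsics" (4x4, takes a point from camera to world coordinates). Camera axes: x right, y down, z forward; pixel columns grow to the right and rows downward; lengths in m; the calibration is good to about 2 mm. A picture is of the moment at which its call begins. calibration takes no time and is no camera call.
- finish_job(): hands the job in; it is judged then, once.
The state is a dict: "time": time; "joint_positions": joint angles; "qvel": joint speeds; "effort": joint torques, N m; "eef_pos": TCP position; "eef_rot": TCP orientation; "wrist_force": force on the tool from outside, world axes, zero at the start; "torque": the same for the moment, N m; "grip_width": finger opening in m; "grasp_force": force on a finger pad.
Only numpy, scipy, OpenCV 4.12 (cv2) and the standard library are available. Lean on these libraries where they do the work, as an engineer would, in place of code of your own. Each camera call takes 0.05 s, during which the arm holds its last target. There are 200 camera calls.

## Working session

There is one attempt and no reset: what is moved stays moved. The work goes in short steps, Python scripts to look and compute and a tool call to move; the robot and the scene stay as the last step left them, time stands still between calls to the robot, and variables do not carry over. Pictures are saved under pics/ and viewed, at most 10 in all, crops included, and the job is handed in when it is done.

Besides the shell and the picture viewer there is one more tool, called after "Call:" as name([rows], argument=value, ...), one row to a line, values as JSON. send_rows: Moves the arm, as the interface text tells. Its arguments: {"type":"object","properties":{"deltas":{"type":"array","items":{"type":"object","properties":{"x":{"type":"number"},"y":{"type":"number"},"z":{"type":"number"},"yaw":{"type":"number"},"claw":{"type":"number"}}}},"grip_force":{"type":"number"}},"required":["deltas"]}

```bash
ls; mkdir -p pics; python3 - <<'E'
from rig import *
import cv2
for n in("scene","top"):
    im=camera(n); cv2.imwrite(f"pics/{n}0.png",im); c=calibration(n); print(n,c)
s=get_state(); print(s)
E
```

```text
pics
scene {'fovy': 50.36341778249377, 'cx': 252.14512650533828, 'cy': 188.60318537447014, 'extrinsics': array([[ 0.07025831,  0.7693977 , -0.63489443,  1.3574262 ],
       [ 0.99740297, -0.06429399,  0.03245925, -0.04407003],
       [-0.01584582, -0.63552613, -0.77191674,  1.07997947],
       [ 0.        ,  0.        ,  0.        ,  1.        ]])}
top {'fovy': 53.36485846240677, 'cx': 250.52471124590966, 'cy': 183.9689338641663, 'extrinsics': array([[ 0.01713786, -0.98952597,  0.14333406,  0.4412776 ],
       [-0.99984916, -0.01655674,  0.00524614, -0.01552047],
       [-0.00281805, -0.14340235, -0.98966046,  1.25587612],
       [ 0.        ,  0.        ,  0.        ,  1.        ]])}
{'time': 0.1, 'joint_positions': array([ 1.01751293,  0.59203724,  0.04831815,  1.60969117, -0.03330524,
        0.94270359, -0.0337112 ]), 'qvel': array([ 0.0010858 , -0.00182818,  0.00050895, -0.00074515, -0.00187459,
       -0.00014431,  0.00025485]), 'effort': array([ 4.38805073e-03, -5.49998653e+01,  1.55264519e+00, -1.98825449e+01,
        9.63360857e-03,  3.81196689e-03, -2.70967428e-05]), 'eef_pos': array([ 0.32141558, -0.64907815,  0.25224952]), 'eef_rot': array([-3.13956187e+00,  1.18023586e-04,  4.59838115e-01]), 'wrist_force': array([-0.29618608, -0.22575534,  0.59773211]), 'torque': array([-0.00452561, -0.03861403, -0.01968304]), 'grasp_force': 0.0, 'grip_width': 0.08521023629550502}
```

View pics/scene0.png

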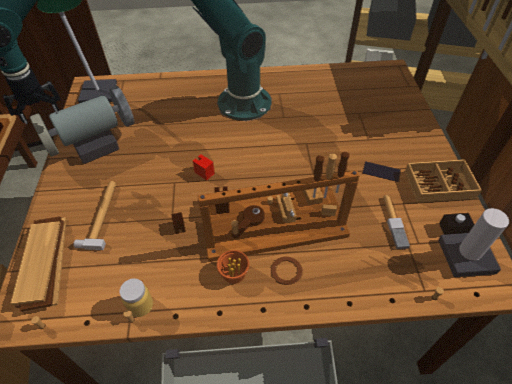

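View pics/top0.png

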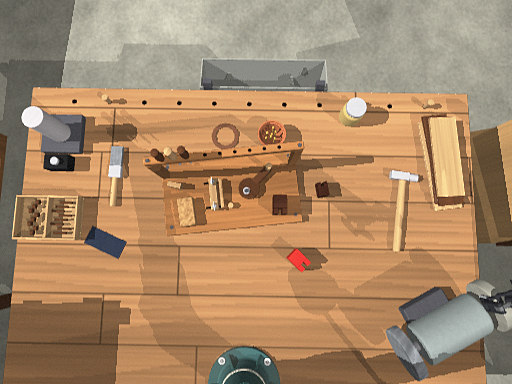

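The scene camera faces the robot, and the top view has the board around (230,195). The dark block on the board is at (280,205), with a smaller dark decoy off the board at (322,189) and a red one at (298,260). The cam pivot is at about (246,190) and the knob at about (268,168). I'll crop both views for detail.

```bash
python3 - <<'E'
import cv2
t=cv2.imread("pics/top0.png")[135:245,140:340]; cv2.imwrite("pics/tc.png",cv2.resize(t,None,fx=4,fy=4,interpolation=cv2.INTER_CUBIC))
t=cv2.imread("pics/scene0.png")[145:275,180:370]; cv2.imwrite("pics/sc.png",cv2.resize(t,None,fx=4,fy=4,interpolation=cv2.INTER_CUBIC))
E
```

```text
(no output)
```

View pics/tc.png

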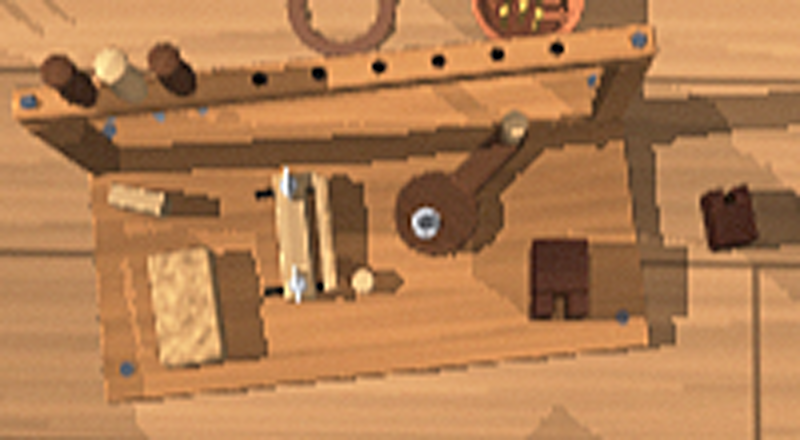

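View pics/sc.png

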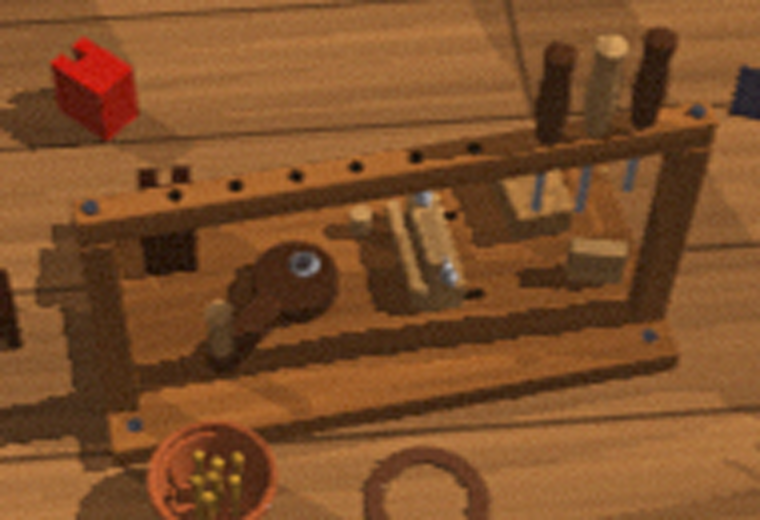

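The top crop shows these points:

| Feature | Crop pixels |
|---|---|
| Bolt head | (426,222) |
| Knob top | (515,124) |
| Peg | (362,280) |
| Leaf's bay-side edge | (328,178) to (336,290) |
| Heel block top corners | (532,239), (589,239), (587,318), (530,318) |
| Rail screws | (29,102), (639,40) |

The block's slot faces the robot, and the bay sits between the cam and the leaf. Next I fit the poses to these points.

```bash
cat > h.py <<'E'
import numpy as np,cv2
from scipy.optimize import least_squares
from rig import *
from scipy.spatial.transform import Rotation as R
def ray(n,u,v,z):
    c=calibration(n);f=192/np.tan(np.radians(c["fovy"]/2));E=c["extrinsics"]
    d=E[:3,:3]@[(u-c["cx"])/f,(v-c["cy"])/f,1];o=E[:3,3];return o+d*(z-o[2])/d[2]
def proj(n,p):
    c=calibration(n);f=192/np.tan(np.radians(c["fovy"]/2));E=c["extrinsics"]
    q=E[:3,:3].T@(np.asarray(p)-E[:3,3]);return np.array([c["cx"]+f*q[0]/q[2],c["cy"]+f*q[1]/q[2]])
def T(n,u,v,z):  # crop px
    o=(140,135) if n=="top" else (180,145)
    return ray(n,(u+.5)/4-.5+o[0],(v+.5)/4-.5+o[1],z)
E
python3 - <<'E'
from h import *
P=[("top",426,222,.053,-.010,-.050),("top",362,281,.047,-.051,.004),("top",29,102,.256,.071,.205),("top",639,40,.256,.071,-.205),
("scene",305,263,.053,-.010,-.050),("scene",361,214,.047,-.051,.004),("scene",91,207,.256,.071,-.205),("scene",697,112,.256,.071,.205)]
W=[T(*p[:4])[:2] for p in P];B=np.array([p[4:] for p in P])
def m(q,b): c,s=np.cos(q[2]),np.sin(q[2]); return np.atleast_2d(b)@np.array([[c,s],[-s,c]])+q[:2]
q=least_squares(lambda q:(m(q,B)-W).ravel(),[.6,.05,.1]).x
print("board",q,np.degrees(q[2]));print(np.round((m(q,B)-W)*1000,1))
inv=lambda w:(np.atleast_2d(w)-q[:2])@np.array([[np.cos(q[2]),-np.sin(q[2])],[np.sin(q[2]),np.cos(q[2])]])
pr=lambda n,L:print(n,np.round(inv([T(*l)[:2] for l in L])*1000,1).tolist())
pr("knobtop",[("top",515,122,.098),("scene",218,308,.098)])
pr("leaf edge",[("top",328,178,.051),("top",338,290,.051),("scene",390,201,.051),("scene",413,306,.051)])
pr("leaf base(scene)",[("scene",390,203,.051)])
L=[("top",u,v,.087) for u,v in((532,239),(589,239),(587,318),(530,318))]
pr("heel",L);w=np.array([T(*l) for l in L]);print(w.mean(0),np.round(w,4).tolist())
for a in [(-.03,-.05),(-.03,.03)]:print(m(q,a))
E
```

```text
board [0.60102894 0.05559242 0.11947229] 6.845257738706809
[[ 1.5  0.3]
 [ 1.6 -1. ]
 [ 1.3 -0.1]
 [ 1.  -0. ]
 [-4.4  0.2]
 [-2.2  0.1]
 [ 1.  -0.2]
 [ 0.1  0.7]]
knobtop [[52.9, -126.2], [54.3, -127.0]]
leaf edge [[31.9, 24.2], [-58.1, 24.5], [-54.1, 28.6], [49.5, 22.5]]
leaf base(scene) [[-52.1, 28.1]]
heel [[-37.4, -130.0], [-41.9, -173.6], [-102.1, -165.1], [-97.7, -121.7]]
[ 0.54931965 -0.09926528  0.087     ] [[0.5793, -0.0779, 0.087], [0.5801, -0.1218, 0.087], [0.5193, -0.1205, 0.087], [0.5186, -0.0769, 0.087]]
[[0.57720221 0.00237318]]
[[0.56766715 0.08180292]]
```

The fit is consistent: 2 mm residuals, knob radius 99.5 mm, heel block 60 × 43. The board is at (0.601, 0.0556) with yaw 6.85°, cam angle is about 0, and the cork face is at board y of about 25. That puts clamped-by-3-mm at a cam angle of about 1.06.

The rows can't tilt the tool. My plan for the lever is to keep the tool vertical robot-side of the rail and push the handle with one wide-open finger. First I go above the block.

```bash
cat >> h.py <<'E'
Q=np.array([.60103,.05559,.11947])
def b2w(x,y): c,s=np.cos(Q[2]),np.sin(Q[2]); return np.array([Q[0]+c*x-s*y,Q[1]+s*x+c*y])
def w2b(p): c,s=np.cos(Q[2]),np.sin(Q[2]); d=np.asarray(p)[:2]-Q[:2]; return np.array([c*d[0]+s*d[1],-s*d[0]+c*d[1]])
def go(x,y,z,yaw):
    s=get_state();A=R.from_euler("xyz",s["eef_rot"])
    d=A.inv().apply(np.array([x,y,z])-s["eef_pos"])/.5
    rv=(A.inv()*R.from_euler("xyz",[np.pi,0,yaw])).as_rotvec()
    print("delta",np.round(d,4),"yaw",np.round(rv[2]/np.pi,4),"tilt",np.round(rv[:2],3),"t",s["time"],"F",np.round(s["wrist_force"],1),"w",s["grip_width"],"q",np.round(s["joint_positions"],2), "board",np.round(w2b(s["eef_pos"])*1000,1))
E
python3 -c "
from h import *
go(.550,-.0993,.19,0)"
```

```text
delta [ 0.8977 -0.7822  0.126 ] yaw 0.1464 tilt [-0.002  0.001] t 0.1 F [-0.3 -0.2  0.6] w 0.08521023629550502 q [ 1.02  0.59  0.05  1.61 -0.03  0.94 -0.03] board [-361.6 -666.3]
```

Call:
send_rows([
  {"x": 0.898, "y": -0.782, "z": 0.126, "yaw": 0.146, "claw": 85},
  {"x": 0.898, "y": -0.782, "z": 0.126, "yaw": 0.146, "claw": 85},
  {"x": 0.898, "y": -0.782, "z": 0.126, "yaw": 0.146, "claw": 85},
  {"x": 0.898, "y": -0.782, "z": 0.126, "yaw": 0.146, "claw": 85},
  {"x": 0.898, "y": -0.782, "z": 0.126, "yaw": 0.146, "claw": 85},
  {"x": 0.898, "y": -0.782, "z": 0.126, "yaw": 0.146, "claw": 85},
  {"x": 0.898, "y": -0.782, "z": 0.126, "yaw": 0.146, "claw": 85},
  {"x": 0.898, "y": -0.782, "z": 0.126, "yaw": 0.146, "claw": 85},
  {"x": 0.898, "y": -0.782, "z": 0.126, "yaw": 0.146, "claw": 85},
  {"x": 0.898, "y": -0.782, "z": 0.126, "yaw": 0.146, "claw": 85},
  {"x": 0.898, "y": -0.782, "z": 0.126, "yaw": 0.146, "claw": 85},
  {"x": 0.898, "y": -0.782, "z": 0.126, "yaw": 0.146, "claw": 85},
])

```text
time: 1.1
eef_pos: [0.513, -0.1887, 0.2003]
eef_rot: [-3.141, 0.0, 0.001]
wrist_force: [-0.3, 0.6, -0.6]
grip_width: 0.0848
grasp_force: 0.0
```

```bash
python3 -c "
from h import *
go(.550,-.0993,.19,0)"
```

```text
delta [ 0.0741 -0.1786  0.0207] yaw 0.0003 tilt [-0.  0.] t 1.1 F [-0.3  0.6 -0.6] w 0.08479807879616562 q [ 0.17  0.44  0.14  2.06 -0.1   0.64 -1.2 ] board [-116.5 -232. ]
```

Call:
send_rows([
  {"x": 0.07, "y": -0.17, "z": 0.02, "yaw": 0, "claw": 85},
  {"x": 0.07, "y": -0.17, "z": 0.02, "yaw": 0, "claw": 85},
  {"x": 0.07, "y": -0.17, "z": 0.02, "yaw": 0, "claw": 85},
  {"x": 0.07, "y": -0.17, "z": 0.02, "yaw": 0, "claw": 85},
  {"x": 0.07, "y": -0.17, "z": 0.02, "yaw": 0, "claw": 85},
  {"x": 0.07, "y": -0.17, "z": 0.02, "yaw": 0, "claw": 85},
])

```text
time: 1.6
eef_pos: [0.5468, -0.1077, 0.1906]
eef_rot: [3.14, 0.001, -0.001]
wrist_force: [0.4, -1.3, 0.1]
grip_width: 0.0847
grasp_force: 0.0
```

```bash
python3 -c "
from h import *
go(.550,-.0993,.083,0)"
```

```text
delta [ 0.0065 -0.017   0.2152] yaw -0.0004 tilt [0.001 0.001] t 1.6 F [ 0.4 -1.3  0.1] w 0.08473301206442979 q [ 0.01  0.47  0.14  2.05 -0.1   0.63 -1.36] board [ -73.3 -155.6]
```

Call:
send_rows([
  {"x": 0.006, "y": -0.017, "z": 0.05, "yaw": 0, "claw": 85},
  {"x": 0.006, "y": -0.017, "z": 0.1, "yaw": 0, "claw": 85},
  {"x": 0.006, "y": -0.017, "z": 0.15, "yaw": 0, "claw": 85},
  {"x": 0.006, "y": -0.017, "z": 0.19, "yaw": 0, "claw": 85},
  {"x": 0.006, "y": -0.017, "z": 0.215, "yaw": 0, "claw": 85},
  {"x": 0.006, "y": -0.017, "z": 0.215, "yaw": 0, "claw": 85},
  {"x": 0.006, "y": -0.017, "z": 0.215, "yaw": 0, "claw": 85},
  {"x": 0.006, "y": -0.017, "z": 0.215, "yaw": 0, "claw": 85},
])

```text
time: 2.27
eef_pos: [0.5513, -0.0983, 0.0842]
eef_rot: [3.141, -0.002, -0.0]
wrist_force: [-0.3, -0.6, 0.1]
grip_width: 0.0851
grasp_force: 0.0
```

```bash
python3 -c "
from h import *
go(.550,-.0993,.083,0)
for n in('top','scene'):
  im=camera(n); p=proj(n,[.55,-.1,.09]).astype(int);x,y=p-[50,45]
  cv2.imwrite(f'pics/{n}1.png',cv2.resize(im[y:y+75,x:x+100],None,fx=4,fy=4))
a=cv2.hconcat([cv2.imread('pics/top1.png'),cv2.imread('pics/scene1.png')]);cv2.imwrite('pics/g1.png',a)"
```

```text
delta [-0.0026  0.002   0.0024] yaw -0.0001 tilt [ 0.001 -0.002] t 2.2667 F [-0.3 -0.6  0.1] w 0.08511838381290654 q [ 0.03  0.64  0.09  2.09 -0.14  0.41 -1.34] board [ -67.7 -146.8]
```

View pics/g1.png

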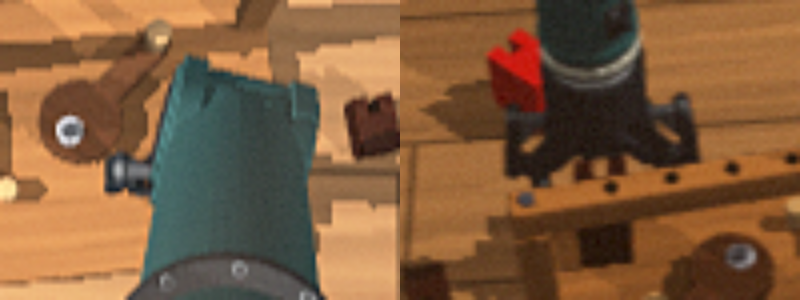

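The gripper straddles the block in the scene half: the block is at (605,170), between fingers at (520,150) and (680,150). I close on it and lift.

Call:
send_rows([
  {"claw": 30},
  {"claw": 30},
  {"claw": 30},
  {"claw": 30},
  {"claw": 30},
  {"claw": 30},
  {"claw": 30},
  {"claw": 30},
  {"claw": 30},
  {"claw": 30},
], grip_force=45)

```text
schema error: expected keys x, y, z, yaw, claw
```

```bash
python3 -c "
from h import *
print(get_state()['eef_pos'],get_state()['grasp_force'])
x,y=b2w(-.009,-.0008);print(x,y)
go(x,y,.165,.1195)"
```

```text
[ 0.55165553 -0.09772491  0.08450524] 0.0
0.5921895013066112 0.05372302842758862
delta [ 0.0816 -0.3028 -0.1609] yaw -0.0379 tilt [ 0.001 -0.003] t 2.3667 F [ 0.7 -0.2 -0.8] w 0.0849270284426877 q [ 0.03  0.64  0.09  2.09 -0.14  0.41 -1.34] board [ -67.3 -146.3]
```

Call:
send_rows([
  {"x": -0.003, "y": 0.003, "z": 0.003, "yaw": 0, "claw": 30},
  {"x": -0.003, "y": 0.003, "z": 0.003, "yaw": 0, "claw": 30},
  {"x": -0.003, "y": 0.003, "z": 0.003, "yaw": 0, "claw": 30},
  {"x": -0.003, "y": 0.003, "z": 0.003, "yaw": 0, "claw": 30},
  {"x": -0.003, "y": 0.003, "z": 0.003, "yaw": 0, "claw": 30},
  {"x": -0.003, "y": 0.003, "z": 0.003, "yaw": 0, "claw": 30},
  {"x": -0.003, "y": 0.003, "z": 0.003, "yaw": 0, "claw": 30},
  {"x": -0.003, "y": 0.003, "z": 0.003, "yaw": 0, "claw": 30},
  {"x": -0.003, "y": 0.003, "z": 0.003, "yaw": 0, "claw": 30},
  {"x": -0.003, "y": 0.003, "z": 0.003, "yaw": 0, "claw": 30},
], grip_force=45)

```text
time: 3.2
eef_pos: [0.5495, -0.099, 0.0822]
eef_rot: [3.141, -0.001, 0.001]
wrist_force: [0.0, -0.5, 5.7]
grip_width: 0.0414
grasp_force: 46.5
```

```bash
python3 -c "
from h import *
print(get_state()['eef_pos'],get_state()['grasp_force'])
x,y=b2w(-.009,-.0008)
go(x,y,.165,.1195)"
```

```text
[ 0.54953605 -0.09896148  0.08221773] 46.5147247351706
delta [ 0.0857 -0.3052 -0.1656] yaw -0.0377 tilt [ 0.    -0.001] t 3.2 F [ 0.  -0.5  5.7] w 0.041411088855806744 q [ 0.03  0.64  0.09  2.1  -0.14  0.41 -1.34] board [ -69.5 -147.3]
```

Call:
send_rows([
  {"x": 0, "y": 0, "z": -0.06, "yaw": 0, "claw": 30},
  {"x": 0, "y": 0, "z": -0.12, "yaw": 0, "claw": 30},
  {"x": 0, "y": 0, "z": -0.166, "yaw": 0, "claw": 30},
  {"x": 0.02, "y": -0.06, "z": -0.166, "yaw": -0.01, "claw": 30},
  {"x": 0.04, "y": -0.12, "z": -0.166, "yaw": -0.02, "claw": 30},
  {"x": 0.06, "y": -0.18, "z": -0.166, "yaw": -0.03, "claw": 30},
  {"x": 0.075, "y": -0.24, "z": -0.166, "yaw": -0.038, "claw": 30},
  {"x": 0.086, "y": -0.29, "z": -0.166, "yaw": -0.038, "claw": 30},
  {"x": 0.086, "y": -0.305, "z": -0.166, "yaw": -0.038, "claw": 30},
  {"x": 0.086, "y": -0.305, "z": -0.166, "yaw": -0.038, "claw": 30},
  {"x": 0.086, "y": -0.305, "z": -0.166, "yaw": -0.038, "claw": 30},
  {"x": 0.086, "y": -0.305, "z": -0.166, "yaw": -0.038, "claw": 30},
])

```text
time: 4.2
eef_pos: [0.5913, 0.0515, 0.1644]
eef_rot: [3.14, 0.001, 0.118]
wrist_force: [0.7, -0.1, -1.2]
grip_width: 0.0415
grasp_force: 46.2
```

```bash
python3 -c "
from h import *
print(get_state()['eef_pos'],get_state()['grasp_force'])
x,y=b2w(-.009,-.0008)
go(x,y,.0905,.1195)
for n in('top','scene'):
  im=camera(n); p=proj(n,[x,y,.09]).astype(int);a,b=p-[50,45]
  cv2.imwrite(f'pics/{n}2.png',cv2.resize(im[b:b+100,a:a+100],None,fx=4,fy=4))
a=cv2.hconcat([cv2.imread('pics/top2.png'),cv2.imread('pics/scene2.png')]);cv2.imwrite('pics/g2.png',a)"
```

```text
[0.5912932  0.05152033 0.16436216] 46.2440066691488
delta [ 0.0025 -0.0044  0.1477] yaw -0.0005 tilt [0.001 0.001] t 4.2 F [ 0.7 -0.1 -1.2] w 0.04147294369597194 q [-0.24  0.55  0.11  1.98 -0.1   0.62 -1.52] board [-10.2  -2.9]
```

View pics/g2.png

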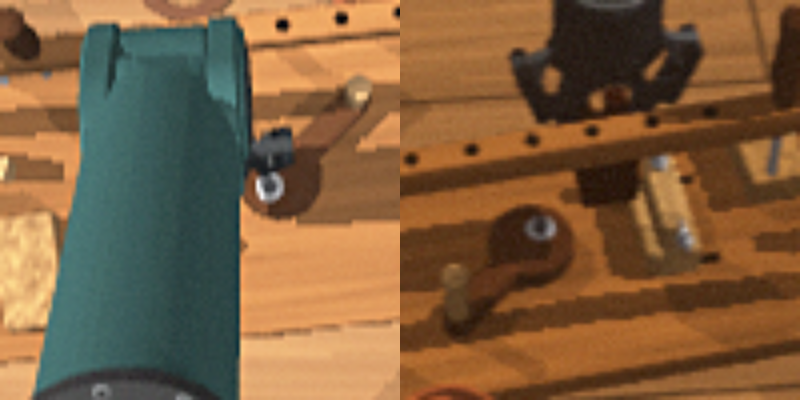

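The block hangs above the bay: scene half, block at (605,180), leaf at (650,220) and cam bolt at (540,228). I align it and lower it to just above the board.

Call:
send_rows([
  {"x": 0.002, "y": -0.004, "z": 0, "yaw": 0, "claw": 30},
  {"x": 0.002, "y": -0.004, "z": 0.0, "yaw": 0, "claw": 30},
  {"x": 0.002, "y": -0.004, "z": 0.03, "yaw": 0, "claw": 30},
  {"x": 0.002, "y": -0.004, "z": 0.06, "yaw": 0, "claw": 30},
  {"x": 0.002, "y": -0.004, "z": 0.06, "yaw": 0, "claw": 30},
  {"x": 0.002, "y": -0.004, "z": 0.06, "yaw": 0, "claw": 30},
  {"x": 0.002, "y": -0.004, "z": 0.06, "yaw": 0, "claw": 30},
])

```text
time: 4.88
eef_pos: [0.5932, 0.0558, 0.1351]
eef_rot: [3.142, -0.001, 0.12]
wrist_force: [0.2, -0.8, -0.5]
grip_width: 0.0413
grasp_force: 46.2
```

```bash
python3 -c "
from h import *
print(get_state()['eef_pos'])
x,y=b2w(-.009,-.0008)
go(x,y,.083,.1195)"
```

```text
[0.59316602 0.05581317 0.13512358]
delta [-0.0025  0.0039  0.1042] yaw 0.0002 tilt [ 0.    -0.001] t 4.8833 F [ 0.2 -0.8 -0.5] w 0.04128876668424082 q [-0.24  0.59  0.1   1.99 -0.1   0.56 -1.52] board [-7.8  1.2]
```

Call:
send_rows([
  {"x": -0.002, "y": 0.004, "z": 0, "yaw": 0, "claw": 30},
  {"x": -0.002, "y": 0.004, "z": 0.0, "yaw": 0, "claw": 30},
  {"x": -0.002, "y": 0.004, "z": 0.02, "yaw": 0, "claw": 30},
  {"x": -0.002, "y": 0.004, "z": 0.04, "yaw": 0, "claw": 30},
  {"x": -0.002, "y": 0.004, "z": 0.06, "yaw": 0, "claw": 30},
  {"x": -0.002, "y": 0.004, "z": 0.075, "yaw": 0, "claw": 30},
  {"x": -0.002, "y": 0.004, "z": 0.085, "yaw": 0, "claw": 30},
  {"x": -0.002, "y": 0.004, "z": 0.085, "yaw": 0, "claw": 30},
  {"x": -0.002, "y": 0.004, "z": 0.085, "yaw": 0, "claw": 30},
  {"x": -0.002, "y": 0.004, "z": 0.085, "yaw": 0, "claw": 30},
])

```text
time: 5.72
eef_pos: [0.5923, 0.0539, 0.0922]
eef_rot: [-3.142, -0.0, 0.12]
wrist_force: [-0.2, -0.0, -0.3]
grip_width: 0.0413
grasp_force: 46.2
```

```bash
python3 -c "
from h import *
print(get_state()['eef_pos'])
x,y=b2w(-.009,-.0008)
go(x,y,.083,.1195)"
```

```text
[0.59230192 0.05394693 0.09221802]
delta [-0.0003  0.0004  0.0184] yaw 0.0003 tilt [-0. -0.] t 5.7167 F [-0.2 -0.  -0.3] w 0.04126277698953119 q [-0.23  0.65  0.09  2.01 -0.11  0.48 -1.51] board [-8.9 -0.6]
```

Call:
send_rows([
  {"x": 0, "y": 0, "z": 0.01, "yaw": 0, "claw": 30},
  {"x": 0, "y": 0, "z": 0.018, "yaw": 0, "claw": 30},
  {"x": 0, "y": 0, "z": 0.018, "yaw": 0, "claw": 30},
  {"x": 0, "y": 0, "z": 0.018, "yaw": 0, "claw": 30},
  {"x": 0, "y": 0, "z": 0.018, "yaw": 0, "claw": 30},
])

```text
time: 6.13
eef_pos: [0.5921, 0.0539, 0.0832]
eef_rot: [3.142, -0.0, 0.12]
wrist_force: [-0.4, -0.5, -1.2]
grip_width: 0.0414
grasp_force: 46.2
```

```bash
python3 -c "
from h import *
print(get_state()['eef_pos'])
x,y=b2w(-.009,-.0008)
go(x,y,.082,.1195)"
```

```text
[0.59210557 0.05389913 0.08319116]
delta [0.0001 0.0004 0.0024] yaw 0.0003 tilt [ 0. -0.] t 6.1333 F [-0.4 -0.5 -1.2] w 0.0413567507446952 q [-0.23  0.67  0.08  2.02 -0.11  0.46 -1.51] board [-9.1 -0.6]
```

About 1 mm above the board, with no side contact. I lower it, release, and rise.

Call:
send_rows([
  {"x": 0, "y": 0, "z": 0.002, "yaw": 0, "claw": 30},
  {"x": 0, "y": 0, "z": 0.002, "yaw": 0, "claw": 30},
  {"x": 0, "y": 0, "z": 0.002, "yaw": 0, "claw": 55},
  {"x": 0, "y": 0, "z": 0.002, "yaw": 0, "claw": 55},
  {"x": 0, "y": 0, "z": 0.002, "yaw": 0, "claw": 55},
  {"x": 0, "y": 0, "z": 0.002, "yaw": 0, "claw": 55},
  {"x": 0, "y": 0, "z": 0.002, "yaw": 0, "claw": 55},
  {"x": 0, "y": 0, "z": -0.03, "yaw": 0, "claw": 55},
  {"x": 0, "y": 0, "z": -0.08, "yaw": 0, "claw": 55},
  {"x": 0, "y": 0, "z": -0.14, "yaw": 0, "claw": 55},
  {"x": 0, "y": 0, "z": -0.2, "yaw": 0, "claw": 55},
  {"x": 0, "y": 0, "z": -0.2, "yaw": 0, "claw": 55},
])

```text
time: 7.13
eef_pos: [0.5959, 0.0541, 0.1888]
eef_rot: [-3.141, -0.011, 0.12]
wrist_force: [0.3, -0.5, 0.8]
grip_width: 0.055
grasp_force: 0.0
```

```bash
python3 -c "
from h import *
print(get_state()['eef_pos'])
x,y=b2w(-.06,-.13)
go(x,y,.18,.1195+np.pi/2)
go(x,y,.18,.1195-np.pi/2)"
```

```text
[0.5958694  0.05408787 0.18879777]
delta [-0.1097  0.2582  0.0164] yaw -0.4998 tilt [ 0.008 -0.009] t 7.1333 F [ 0.3 -0.5  0.8] w 0.05499495809765 q [-0.25  0.51  0.12  1.96 -0.09  0.66 -1.53] board [-5.3 -0.9]
delta [-0.1097  0.2582  0.0164] yaw 0.5002 tilt [-0.009 -0.008] t 7.1333 F [ 0.3 -0.5  0.8] w 0.05499495809765 q [-0.25  0.51  0.12  1.96 -0.09  0.66 -1.53] board [-5.3 -0.9]
```

The block is released. Now I move to robot-side of the rail and turn the fingers along board x.

Call:
send_rows([
  {"x": -0.06, "y": 0, "z": 0, "yaw": 0, "claw": 55},
  {"x": -0.11, "y": 0.05, "z": 0, "yaw": -0.04, "claw": 55},
  {"x": -0.11, "y": 0.12, "z": 0, "yaw": -0.08, "claw": 85},
  {"x": -0.11, "y": 0.19, "z": 0, "yaw": -0.12, "claw": 85},
  {"x": -0.11, "y": 0.258, "z": 0.016, "yaw": -0.16, "claw": 85},
  {"x": -0.11, "y": 0.258, "z": 0.016, "yaw": -0.2, "claw": 85},
  {"x": -0.11, "y": 0.258, "z": 0.016, "yaw": -0.24, "claw": 85},
  {"x": -0.11, "y": 0.258, "z": 0.016, "yaw": -0.28, "claw": 85},
  {"x": -0.11, "y": 0.258, "z": 0.016, "yaw": -0.32, "claw": 85},
  {"x": -0.11, "y": 0.258, "z": 0.016, "yaw": -0.36, "claw": 85},
  {"x": -0.11, "y": 0.258, "z": 0.016, "yaw": -0.4, "claw": 85},
  {"x": -0.11, "y": 0.258, "z": 0.016, "yaw": -0.44, "claw": 85},
])

```text
time: 8.13
eef_pos: [0.5527, -0.0809, 0.1749]
eef_rot: [-3.141, -0.0, 1.502]
wrist_force: [-0.8, 0.6, -0.2]
grip_width: 0.0849
grasp_force: 0.0
```

```bash
python3 -c "
from h import *
im=camera('top');cv2.imwrite('pics/t3.png',im)
im=cv2.resize(im[135:245,140:340],None,fx=4,fy=4,interpolation=cv2.INTER_CUBIC);cv2.imwrite('pics/t3c.png',im)
x,y=b2w(-.015,-.165)
print(get_state()['eef_pos'])
go(x,y,.10,.1195+np.pi/2)"
```

```text
[ 0.55271998 -0.08107166  0.17484923]
delta [-0.0508  0.1098  0.1496] yaw -0.059 tilt [-0. -0.] t 8.1833 F [-0.1  0.   0.5] w 0.08484536923172245 q [ 0.27  0.5  -0.28  2.04  0.23  0.63 -0.23] board [ -64.3 -129.9]
```

View pics/t3c.png

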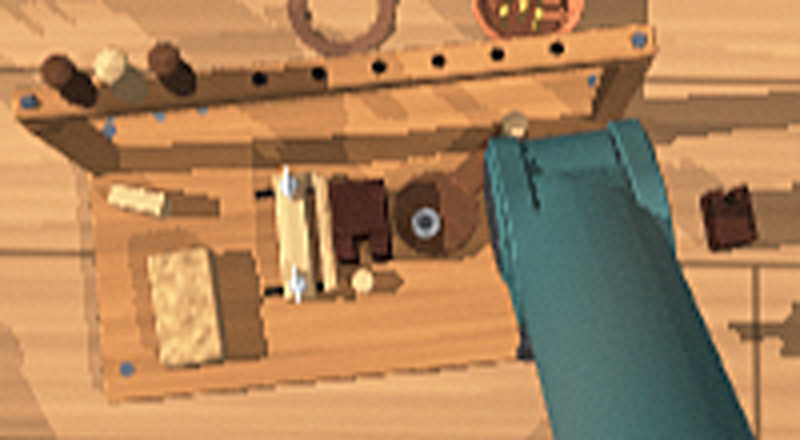

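The block stands in the bay: its top spans about (332,180) to (390,262), behind the peg at (362,280) and clear of the cam. I take the pushing finger to the clockwise side of the handle.

Call:
send_rows([
  {"x": -0.05, "y": 0.01, "z": 0.02, "yaw": -0.03, "claw": 85},
  {"x": -0.05, "y": 0.03, "z": 0.05, "yaw": -0.059, "claw": 85},
  {"x": -0.05, "y": 0.06, "z": 0.09, "yaw": -0.059, "claw": 85},
  {"x": -0.05, "y": 0.09, "z": 0.13, "yaw": -0.059, "claw": 85},
  {"x": -0.05, "y": 0.109, "z": 0.15, "yaw": -0.059, "claw": 85},
  {"x": -0.05, "y": 0.109, "z": 0.15, "yaw": -0.059, "claw": 85},
  {"x": -0.05, "y": 0.109, "z": 0.15, "yaw": -0.059, "claw": 85},
  {"x": -0.05, "y": 0.109, "z": 0.15, "yaw": -0.059, "claw": 85},
])

```text
time: 8.85
eef_pos: [0.6049, -0.1096, 0.1008]
eef_rot: [-3.141, 0.0, 1.68]
wrist_force: [0.2, 0.4, 0.2]
grip_width: 0.0848
grasp_force: 0.0
```

```bash
python3 -c "
from h import *
x,y=b2w(-.015,-.165)
print(get_state()['eef_pos'])
go(x,y,.052,.1195+np.pi/2)"
```

```text
[ 0.60493768 -0.10959178  0.10077491]
delta [-0.001   0.0017  0.0975] yaw -0.0031 tilt [-0.  0.] t 8.85 F [0.2 0.4 0.2] w 0.08482556150556311 q [ 0.3   0.67 -0.28  1.95  0.32  0.56 -0.09] board [ -15.8 -164.5]
```

Call:
send_rows([
  {"x": 0, "y": 0.001, "z": 0.03, "yaw": -0.003, "claw": 85},
  {"x": 0, "y": 0.001, "z": 0.06, "yaw": -0.003, "claw": 85},
  {"x": 0, "y": 0.001, "z": 0.085, "yaw": -0.003, "claw": 85},
  {"x": 0, "y": 0.001, "z": 0.097, "yaw": -0.003, "claw": 85},
  {"x": 0, "y": 0.001, "z": 0.097, "yaw": -0.003, "claw": 85},
  {"x": 0, "y": 0.001, "z": 0.097, "yaw": -0.003, "claw": 85},
  {"x": 0, "y": 0.001, "z": 0.097, "yaw": -0.003, "claw": 85},
])

```text
time: 9.43
eef_pos: [0.6064, -0.1097, 0.0524]
eef_rot: [3.14, 0.0, 1.69]
wrist_force: [0.4, 0.1, -0.2]
grip_width: 0.0852
grasp_force: 0.0
```

```bash
python3 -c "
from h import *
x,y=b2w(-.015,-.165)
print(get_state()['eef_pos'])
go(x,y,.045,.1195+np.pi/2)
im=camera('scene');p=proj('scene',[x,y,.06]).astype(int);a,b=p-[60,60]
cv2.imwrite('pics/s4.png',cv2.resize(im[b:b+110,a:a+140],None,fx=5,fy=5,interpolation=cv2.INTER_CUBIC))"
```

```text
[ 0.60638172 -0.10973478  0.05241232]
delta [-0.0004 -0.0012  0.0148] yaw -0.0 tilt [0.001 0.   ] t 9.4333 F [ 0.4  0.1 -0.2] w 0.08516744061519982 q [ 0.27  0.74 -0.24  1.96  0.36  0.48 -0.11] board [ -14.4 -164.8]
```

View pics/s4.png

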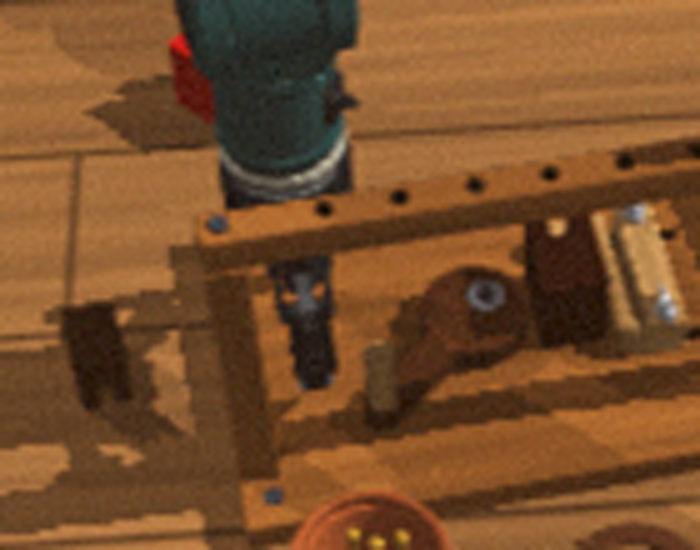

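The finger is at (316,385), just clockwise of the knob at (380,370), and clear of the rail. I probe downward for tip height.

```bash
python3 -c "
from h import *
a,b=proj('scene',[*b2w(-.015,-.165),.06]).astype(int)-[60,60]
for X in (.035,.042):
  for h in (.03,.035,.04,.045): print(X,h,((proj('scene',[*b2w(X,-.165),h])-[a,b])*5).round())"
```

```text
0.035 0.03 [315. 396.]
0.035 0.035 [315. 392.]
0.035 0.04 [314. 387.]
0.035 0.045 [313. 383.]
0.042 0.03 [317. 406.]
0.042 0.035 [316. 401.]
0.042 0.04 [316. 397.]
0.042 0.045 [315. 392.]
```

Call:
send_rows([
  {"x": 0, "y": 0, "z": 0.004, "yaw": 0, "claw": 85},
  {"x": 0, "y": 0, "z": 0.008, "yaw": 0, "claw": 85},
  {"x": 0, "y": 0, "z": 0.008, "yaw": 0, "claw": 85},
  {"x": 0, "y": 0, "z": 0.008, "yaw": 0, "claw": 85},
])

```text
time: 9.82
eef_pos: [0.6059, -0.1098, 0.0476]
eef_rot: [-3.141, 0.0, 1.69]
wrist_force: [0.2, -0.0, 0.4]
grip_width: 0.0847
grasp_force: 0.0
```

Call:
send_rows([
  {"x": 0.01, "y": 0, "z": 0.009, "yaw": 0, "claw": 85},
  {"x": 0.025, "y": 0, "z": 0.009, "yaw": 0, "claw": 85},
  {"x": 0.04, "y": 0, "z": 0.009, "yaw": 0, "claw": 85},
  {"x": 0.05, "y": 0, "z": 0.009, "yaw": 0, "claw": 85},
  {"x": 0.06, "y": 0, "z": 0.009, "yaw": 0, "claw": 85},
  {"x": 0.07, "y": 0.001, "z": 0.009, "yaw": 0, "claw": 85},
  {"x": 0.08, "y": 0.002, "z": 0.009, "yaw": 0, "claw": 85},
  {"x": 0.09, "y": 0.004, "z": 0.009, "yaw": 0, "claw": 85},
  {"x": 0.1, "y": 0.006, "z": 0.009, "yaw": 0, "claw": 85},
  {"x": 0.108, "y": 0.006, "z": 0.009, "yaw": 0, "claw": 85},
  {"x": 0.108, "y": 0.006, "z": 0.009, "yaw": 0, "claw": 85},
  {"x": 0.108, "y": 0.006, "z": 0.009, "yaw": 0, "claw": 85},
])

```text
time: 10.82
eef_pos: [0.6031, -0.055, 0.0434]
eef_rot: [3.14, -0.0, 1.691]
wrist_force: [-0.1, -0.3, -0.6]
grip_width: 0.0852
grasp_force: 0.0
```

```bash
python3 -c "
from h import *
s=get_state();print(s['eef_pos'],s['torque'])
go(*b2w(0,-.085),.043,.1195+np.pi/2)
im=camera('scene');cv2.imwrite('pics/s5.png',cv2.resize(im[145:275,180:370],None,fx=4,fy=4,interpolation=cv2.INTER_CUBIC))"
```

```text
[ 0.60312507 -0.05500024  0.0433641 ] [-0.0452805  -0.0153027  -0.00451348]
delta [0.0501 0.0223 0.0008] yaw 0.0004 tilt [ 0.001 -0.   ] t 10.8167 F [-0.1 -0.3 -0.6] w 0.08518001665663752 q [ 0.17  0.74 -0.22  1.99  0.35  0.44 -0.19] board [ -11.1 -110.1]
```

View pics/s5.png

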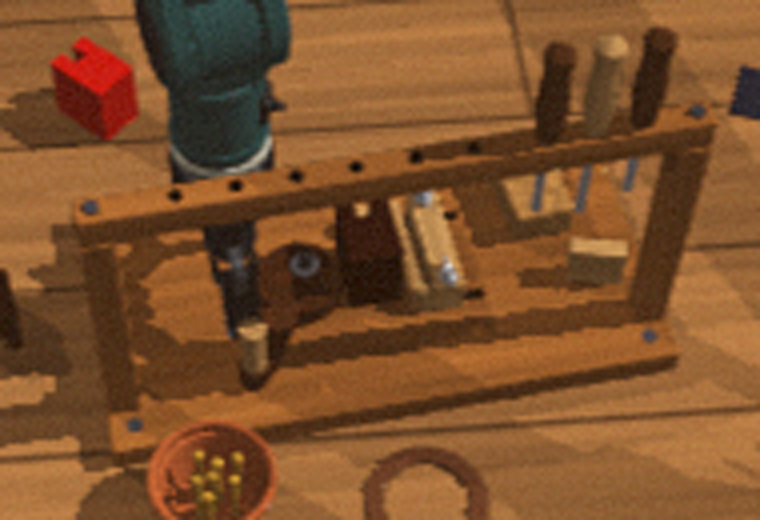

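The lever is turning: the knob top is now at (255,330), with the finger behind the handle. I'll track the knob by template from here on.

```bash
cat >> h.py <<'E'
def angle(save=None):
    t=cv2.imread("pics/s5.png")[322:372,240:271]
    im=camera("scene");im=cv2.resize(im[145:275,180:370],None,fx=4,fy=4,interpolation=cv2.INTER_CUBIC)
    if save: cv2.imwrite(save,im)
    r=cv2.matchTemplate(im[250:430,180:500],t,cv2.TM_CCOEFF_NORMED);_,m,_,(u,v)=cv2.minMaxLoc(r)
    p=w2b(T("scene",u+180+15,v+250+8,.098))-[-.010,-.050]
    print("knob",u+195,v+258,"score",round(m,3),"r",np.linalg.norm(p),"theta",.873+np.arctan2(p[1],p[0]))
E
python3 -c "
from h import *
angle()"
```

```text
knob 255 330 score 0.991 r 0.10382757301505917 theta 0.3270392448418339
```

Call:
send_rows([
  {"x": 0.008, "y": 0.004, "z": 0.001, "yaw": 0, "claw": 85},
  {"x": 0.016, "y": 0.008, "z": 0.001, "yaw": 0, "claw": 85},
  {"x": 0.024, "y": 0.012, "z": 0.001, "yaw": 0, "claw": 85},
  {"x": 0.032, "y": 0.016, "z": 0.001, "yaw": 0, "claw": 85},
  {"x": 0.04, "y": 0.02, "z": 0.001, "yaw": 0, "claw": 85},
  {"x": 0.044, "y": 0.022, "z": 0.001, "yaw": 0, "claw": 85},
  {"x": 0.048, "y": 0.022, "z": 0.001, "yaw": 0, "claw": 85},
  {"x": 0.048, "y": 0.022, "z": 0.001, "yaw": 0, "claw": 85},
  {"x": 0.048, "y": 0.022, "z": 0.001, "yaw": 0, "claw": 85},
])

```text
time: 11.67
eef_pos: [0.61, -0.0295, 0.0427]
eef_rot: [-3.141, -0.001, 1.692]
wrist_force: [0.9, -1.7, -0.2]
grip_width: 0.0851
grasp_force: 0.4
```

```bash
python3 -c "
from h import *
angle()
s=get_state();print(s['eef_pos'],s['torque'])
go(*b2w(0,-.0745),.043,.1195+np.pi/2)"
```

```text
knob 307 338 score 0.866 r 0.10464430851575728 theta 0.6960443030935906
[ 0.6096482  -0.02947195  0.04252673] [-0.12592754 -0.01678549 -0.02018719]
delta [ 0.022   0.0032 -0.0009] yaw 0.0005 tilt [-0.001 -0.001] t 11.7167 F [-0.1 -1.2  0.6] w 0.08485838699363975 q [ 0.13  0.75 -0.22  1.98  0.34  0.45 -0.22] board [ -1.6 -85.5]
```

The angle agrees with the geometric model (0.70). Next step is θ ≈ 0.85.

Call:
send_rows([
  {"x": 0.005, "y": 0.002, "z": 0, "yaw": 0, "claw": 85},
  {"x": 0.01, "y": 0.003, "z": 0, "yaw": 0, "claw": 85},
  {"x": 0.015, "y": 0.003, "z": 0, "yaw": 0, "claw": 85},
  {"x": 0.02, "y": 0.003, "z": 0, "yaw": 0, "claw": 85},
  {"x": 0.022, "y": 0.003, "z": 0, "yaw": 0, "claw": 85},
  {"x": 0.022, "y": 0.003, "z": 0, "yaw": 0, "claw": 85},
  {"x": 0.022, "y": 0.003, "z": 0, "yaw": 0, "claw": 85},
])

```text
time: 12.3
eef_pos: [0.6111, -0.0193, 0.0426]
eef_rot: [3.141, -0.0, 1.691]
wrist_force: [2.0, -1.9, -1.2]
grip_width: 0.0848
grasp_force: 1.4
```

```bash
python3 -c "
from h import *
angle()
s=get_state();print(s['eef_pos'],s['torque'])
go(*b2w(0.001,-.0695),.043,.1195+np.pi/2)"
```

```text
knob 329 333 score 0.836 r 0.10195357977820081 theta 0.8531210567530201
[ 0.61099801 -0.0193214   0.04264193] [-0.51262772 -0.34240628 -0.17532537]
delta [ 0.0121  0.0001 -0.0007] yaw 0.0001 tilt [ 0. -0.] t 12.35 F [ 2.1 -2.  -1.3] w 0.08499731108491321 q [ 0.11  0.75 -0.21  1.98  0.34  0.45 -0.24] board [  1.  -75.6]
```

Call:
send_rows([
  {"x": 0.003, "y": 0, "z": 0, "yaw": 0, "claw": 85},
  {"x": 0.006, "y": 0, "z": 0, "yaw": 0, "claw": 85},
  {"x": 0.008, "y": 0, "z": 0, "yaw": 0, "claw": 85},
  {"x": 0.01, "y": 0, "z": 0, "yaw": 0, "claw": 85},
  {"x": 0.01, "y": 0, "z": 0, "yaw": 0, "claw": 85},
  {"x": 0.01, "y": 0, "z": 0, "yaw": 0, "claw": 85},
])

```text
time: 12.85
eef_pos: [0.6111, -0.0157, 0.0427]
eef_rot: [3.14, 0.001, 1.689]
wrist_force: [3.1, -4.5, -3.3]
grip_width: 0.0851
grasp_force: 2.5
```

```bash
python3 -c "
from h import *
angle()
s=get_state();print(s['eef_pos'],s['torque'])
go(*b2w(0.001,-.0665),.043,.1195+np.pi/2)"
```

```text
knob 337 333 score 0.845 r 0.10314592085997744 theta 0.9081661455055948
[ 0.61115302 -0.01564898  0.04275185] [-0.93302931 -0.64901848 -0.19819019]
delta [ 0.0109 -0.0011 -0.0005] yaw -0.0005 tilt [0.002 0.001] t 12.9 F [ 4.7 -4.3 -2.2] w 0.08515761357609691 q [ 0.1   0.75 -0.21  1.98  0.34  0.45 -0.25] board [  1.6 -71.9]
```

Force is rising, so the leaf is taking load at about θ 0.91. I continue in small steps toward 1.06.

Call:
send_rows([
  {"x": 0.003, "y": 0, "z": 0, "yaw": 0, "claw": 85},
  {"x": 0.006, "y": 0, "z": 0, "yaw": 0, "claw": 85},
  {"x": 0.009, "y": -0.001, "z": 0, "yaw": 0, "claw": 85},
  {"x": 0.011, "y": -0.001, "z": 0, "yaw": 0, "claw": 85},
  {"x": 0.011, "y": -0.001, "z": 0, "yaw": 0, "claw": 85},
  {"x": 0.011, "y": -0.001, "z": 0, "yaw": 0, "claw": 85},
])

```text
time: 13.4
eef_pos: [0.611, -0.0115, 0.0429]
eef_rot: [3.138, 0.002, 1.687]
wrist_force: [6.1, -5.8, -3.7]
grip_width: 0.0851
grasp_force: 3.6
```

```bash
python3 -c "
from h import *
angle()
s=get_state();print(s['eef_pos'],s['torque'])
go(*b2w(0.001,-.0635),.043,.1195+np.pi/2)"
```

```text
knob 346 332 score 0.811 r 0.10402546970250538 theta 0.9708901380158921
[ 0.61096956 -0.01142707  0.04287389] [-1.31243041 -0.88390547 -0.31340704]
delta [ 0.0084 -0.0018 -0.0003] yaw -0.0009 tilt [0.003 0.002] t 13.45 F [ 7.  -6.4 -3.5] w 0.08497792656489297 q [ 0.09  0.75 -0.21  1.98  0.34  0.44 -0.25] board [  1.9 -67.7]
```

Call:
send_rows([
  {"x": 0.003, "y": 0, "z": 0, "yaw": 0, "claw": 85},
  {"x": 0.006, "y": -0.001, "z": 0, "yaw": 0, "claw": 85},
  {"x": 0.009, "y": -0.002, "z": 0, "yaw": 0, "claw": 85},
  {"x": 0.009, "y": -0.002, "z": 0, "yaw": 0, "claw": 85},
  {"x": 0.009, "y": -0.002, "z": 0, "yaw": 0, "claw": 85},
  {"x": 0.009, "y": -0.002, "z": 0, "yaw": 0, "claw": 85},
])

```text
time: 13.95
eef_pos: [0.6107, -0.008, 0.0429]
eef_rot: [3.136, 0.003, 1.686]
wrist_force: [7.7, -7.4, -5.7]
grip_width: 0.0851
grasp_force: 4.6
```

```bash
python3 -c "
from h import *
angle()
s=get_state();print(s['eef_pos'],s['torque'])
go(*b2w(0.001,-.0635),.043,.1195+np.pi/2)
a=camera('top')
cv2.imwrite('pics/t6.png',a)"
```

```text
knob 354 329 score 0.84 r 0.1034375362417438 theta 1.0319741902591155
[ 0.61069721 -0.00806465  0.04289819] [-1.6570131 -1.3145039 -0.4581347]
delta [ 0.0017 -0.002  -0.0002] yaw -0.0014 tilt [0.005 0.003] t 14.0 F [ 7.5 -7.5 -5.6] w 0.08534533044109816 q [ 0.08  0.75 -0.21  1.98  0.34  0.44 -0.26] board [  2.  -64.4]
```

Call:
send_rows([
  {"x": 0.002, "y": -0.001, "z": 0, "yaw": 0, "claw": 85},
  {"x": 0.004, "y": -0.001, "z": 0, "yaw": 0, "claw": 85},
  {"x": 0.004, "y": -0.001, "z": 0, "yaw": 0, "claw": 85},
  {"x": 0.004, "y": -0.001, "z": 0, "yaw": 0, "claw": 85},
  {"x": -0.01, "y": -0.001, "z": 0, "yaw": 0, "claw": 85},
  {"x": -0.03, "y": -0.001, "z": 0, "yaw": 0, "claw": 85},
  {"x": -0.05, "y": -0.002, "z": 0, "yaw": 0, "claw": 85},
  {"x": -0.06, "y": -0.01, "z": -0.04, "yaw": 0, "claw": 85},
  {"x": -0.06, "y": -0.03, "z": -0.09, "yaw": 0, "claw": 85},
  {"x": -0.08, "y": -0.08, "z": -0.15, "yaw": 0, "claw": 85},
  {"x": -0.12, "y": -0.14, "z": -0.2, "yaw": 0, "claw": 85},
  {"x": -0.16, "y": -0.18, "z": -0.22, "yaw": 0, "claw": 85},
])

```text
time: 15.05
eef_pos: [0.5259, -0.0938, 0.155]
eef_rot: [3.141, -0.001, 1.695]
wrist_force: [1.0, -1.5, -0.5]
grip_width: 0.0846
grasp_force: 0.0
```

```bash
python3 -c "
from h import *
angle()
s=get_state();print(s['eef_pos'])
go(*b2w(-.15,-.2),.17,.1195+np.pi/2)"
```

```text
knob 354 329 score 0.85 r 0.1034375362417438 theta 1.0319741902591155
[ 0.52111703 -0.10136915  0.15526692]
delta [-0.108  -0.1036 -0.0284] yaw -0.0015 tilt [-0.005  0.004] t 15.1 F [-2.5 -4.   0.6] w 0.0851985283336476 q [ 0.33  0.51 -0.3   2.11  0.29  0.57 -0.07] board [ -98.1 -146.3]
```

The lever holds. I clear the arm and measure the leaf in both views.

Call:
send_rows([
  {"x": -0.06, "y": -0.06, "z": -0.03, "yaw": 0, "claw": 85},
  {"x": -0.12, "y": -0.1, "z": -0.06, "yaw": 0, "claw": 85},
  {"x": -0.18, "y": -0.1, "z": -0.08, "yaw": 0, "claw": 85},
  {"x": -0.24, "y": -0.1, "z": -0.08, "yaw": 0, "claw": 85},
  {"x": -0.3, "y": -0.1, "z": -0.08, "yaw": 0, "claw": 85},
  {"x": -0.34, "y": -0.1, "z": -0.08, "yaw": 0, "claw": 85},
  {"x": -0.34, "y": -0.1, "z": -0.08, "yaw": 0, "claw": 85},
  {"x": -0.34, "y": -0.1, "z": -0.08, "yaw": 0, "claw": 85},
])

```text
time: 15.77
eef_pos: [0.4974, -0.2704, 0.1922]
eef_rot: [-3.141, -0.001, 1.688]
wrist_force: [1.0, 0.9, -0.2]
grip_width: 0.0849
grasp_force: 0.0
```

```bash
python3 -c "
from h import *
angle('pics/s7.png')
im=camera('top');im=cv2.resize(im[135:245,140:340],None,fx=4,fy=4,interpolation=cv2.INTER_CUBIC);cv2.imwrite('pics/t7.png',im)
a=cv2.imread('pics/tc.png');b=cv2.imread('pics/sc.png');s=cv2.imread('pics/s7.png')
g=lambda i:cv2.resize(i,None,fx=2,fy=2)
w,h=190,150
q=lambda i,x,y:g(i[y:y+h,x:x+w])
cv2.imwrite('pics/cmp.png',cv2.vconcat([cv2.hconcat([q(a,265,160),q(im,265,160)]),cv2.hconcat([q(b,300,180),q(s,300,180)])]))
"
```

```text
knob 355 329 score 0.797 r 0.10369376699006158 theta 1.0384925110639975
```

View pics/cmp.png

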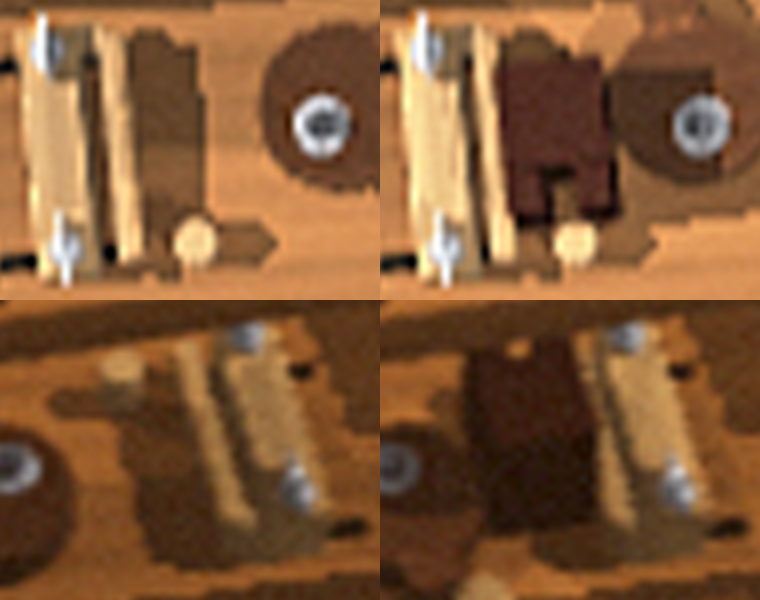

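The block is seated against the leaf and cam, clear of the peg. The leaf has shifted by about 8 px in the 8× view, roughly 2.4 mm. I'll quantify that numerically.

```bash
python3 -c "
from h import *
def prof(a,y0,y1,x0,x1): 
  p=a[y0:y1].astype(float).mean((0,2));return p
a=cv2.imread('pics/tc.png');b=cv2.imread('pics/t7.png')
mm=np.linalg.norm(T('top',340,280,.051)-T('top',330,280,.051))*100
def sh(a,b,y0,y1,x0,x1):
  xs=np.arange(x0,x1,.25);g=lambda i:np.interp(np.arange(0,800,.25),np.arange(800),i[y0:y1].astype(float).mean((0,2)))
  A=g(a);B=g(b);i0,i1=int(x0*4),int(x1*4)
  best=max((np.corrcoef(A[i0:i1],B[i0+k:i1+k])[0,1],k) for k in range(-60,40));return best[1]/4,best[0]
for y0,y1,x0,x1 in((276,290,316,342),(272,288,318,340),(178,186,310,332),(255,270,312,330),(200,260,312,326)):
  s,c=sh(a,b,y0,y1,x0,x1);print('leaf',y0,s,s*mm,c)
print('ref fence',sh(a,b,200,260,272,300),'peg',sh(a,b,272,290,345,380),mm)
"
```

```text
leaf 276 -3.25 -2.5701363204437593 0.9789704098350018
leaf 272 -3.5 -2.767839114324049 0.9941491632618816
leaf 178 -2.0 -1.5816223510423135 0.9683671550922769
leaf 255 -2.75 -2.174730732683181 0.9631066513383624
leaf 200 -3.25 -2.5701363204437593 0.9900031729582649
ref fence (0.5, np.float64(0.9890557020987822)) peg (0.0, np.float64(0.99927634711689)) 0.7908111755211568
```

The leaf shift measures about 2.6 mm, and the cam model gives 2.4–2.8 mm. Both are inside the 1.5–4.5 mm band, and the arm is clear, so I hand in.

```bash
python3 -c "
from rig import *
print(finish_job())"
```

```text
the job is handed in; nothing more can be done
None
```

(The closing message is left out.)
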